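# Flip the job flag of the finished bangle

## Task

The bangle (the open ring lying in one of the three job trays) is finished: with the fingertips only, swing the hinged metal flag on that tray's own board up and right over its pivot, pushing it all the way until it lies flat on the far side with its bar-marked face up. Push it over steadily rather than flinging it. Leave the other two flags as they are, leave the bangle in its tray, do not pick up or shift anything else, and finish clear of everything.

Things in the scene. Friction and masses are not known exactly. Their poses are not given: they have to be found in the camera images.
- flag_a (a joint): hinge of the first board's flag (rad): 0 = level on the board's -x side (robot's side), disc-marked face up; 1.57 upright; 3.14 = right over, level on the +x side, bar-marked face up. Stops at 0 and 3.14; starts at 0.1 to 0.45. Stiff hinge (friction 0.045 N m, 0.6 N at the flag's end): the flag stays at any angle where it is left.
- hinge_a (a point): pivot of the first board's flag, mid hinge pin, 75 mm above the table; pin along the point's y; axes are the board's (x away from the robot at yaw 0, z up). Hinge cheeks: two steel plates 5 mm thick, 18 mm along x, 49 mm over their outsides, tops at 84 mm. Under the flag is free air down to the board's top, 12 mm above the table, and past the board's edge.
- tip_a (a point): middle of the free end of the first board's flag; moves with it; the flag points along this point's -x. Flag: aluminium plate 75 mm long from the pivot, 34 mm wide along the pin, 4 mm thick, pivot in mid-thickness; a dark round disc inlaid in the face up at the start, a dark lengthwise bar in the other.
- tray_a (a point): centre of the first board's tray floor, 12 mm above the table. Board: wooden plate screwed to the bench, 110 (x) x 135 (y) x 12 mm; tray 66 mm square inside, rim 10 mm high, on its +y half; its flag on the -y half, the pivot 66 mm to the tray centre's -y side in the board's axes.
- flag_b (a joint): hinge of the second board's flag (rad): 0 = level on the board's -x side (robot's side), disc-marked face up; 1.57 upright; 3.14 = right over, level on the +x side, bar-marked face up. Stops at 0 and 3.14; starts at 0.1 to 0.45. Stiff hinge (friction 0.045 N m, 0.6 N at the flag's end): the flag stays at any angle where it is left.
- hinge_b (a point): pivot of the second board's flag, mid hinge pin, 75 mm above the table; pin along the point's y; axes are the board's (x away from the robot at yaw 0, z up). Hinge cheeks: two steel plates 5 mm thick, 18 mm along x, 49 mm over their outsides, tops at 84 mm. Under the flag is free air down to the board's top, 12 mm above the table, and past the board's edge.
- tip_b (a point): middle of the free end of the second board's flag; moves with it; the flag points along this point's -x. Flag: aluminium plate 75 mm long from the pivot, 34 mm wide along the pin, 4 mm thick, pivot in mid-thickness; a dark round disc inlaid in the face up at the start, a dark lengthwise bar in the other.
- tray_b (a point): centre of the second board's tray floor, 12 mm above the table. Board: wooden plate screwed to the bench, 110 (x) x 135 (y) x 12 mm; tray 66 mm square inside, rim 10 mm high, on its +y half; its flag on the -y half, the pivot 66 mm to the tray centre's -y side in the board's axes.
- flag_c (a joint): hinge of the third board's flag (rad): 0 = level on the board's -x side (robot's side), disc-marked face up; 1.57 upright; 3.14 = right over, level on the +x side, bar-marked face up. Stops at 0 and 3.14; starts at 0.1 to 0.45. Stiff hinge (friction 0.045 N m, 0.6 N at the flag's end): the flag stays at any angle where it is left.
- hinge_c (a point): pivot of the third board's flag, mid hinge pin, 75 mm above the table; pin along the point's y; axes are the board's (x away from the robot at yaw 0, z up). Hinge cheeks: two steel plates 5 mm thick, 18 mm along x, 49 mm over their outsides, tops at 84 mm. Under the flag is free air down to the board's top, 12 mm above the table, and past the board's edge.
- tip_c (a point): middle of the free end of the third board's flag; moves with it; the flag points along this point's -x. Flag: aluminium plate 75 mm long from the pivot, 34 mm wide along the pin, 4 mm thick, pivot in mid-thickness; a dark round disc inlaid in the face up at the start, a dark lengthwise bar in the other.
- tray_c (a point): centre of the third board's tray floor, 12 mm above the table. Board: wooden plate screwed to the bench, 110 (x) x 135 (y) x 12 mm; tray 66 mm square inside, rim 10 mm high, on its +y half; its flag on the -y half, the pivot 66 mm to the tray centre's -y side in the board's axes.
- bangle: the finished bangle: plain brass ring 56 mm outside, 46 mm inside, 12 mm high, lying flat in one of the three trays; origin at the centre of its underside
- disc: solid brass disc blank, 52 mm diameter, 6 mm thick, lying in another tray; origin at the centre of its underside
- ingot: brass bar 54 x 16 x 10 mm, lying in the remaining tray; origin at the centre of its underside
- flux: bystander: small white bottle, 40 mm diameter, 95 mm high, upright, origin under its centre
- jar: bystander: small glass jar, 48 mm diameter, 45 mm high, upright, origin under its centre
- anvil: bystander: steel bench block 65 x 65 x 25 mm, origin under its centre
- brush: bystander: brush lying on the bench, lengthwise along its x
- hammer: bystander: hammer lying on the bench, lengthwise along its x
- tub: bystander: clear plastic bowl, 130 mm across, 55 mm high, origin under its centre
- basin: bystander: yellow plastic bowl, 150 mm across, 55 mm high, origin under its centre

How it is judged:
By the outcome, as a careful person would: the job done as asked, in the order asked, and still so for the second after the job is handed in, with the robot touching nothing.
It also fails if it takes over 40 s, if anything falls off the work surface, if the arm or the gripper's body presses on something with over 40 N, if the wrist force passes 120 N, or if a joint passes its speed limit or range.

## Robot

A 6-joint arm with a two-finger parallel gripper is mounted at the origin on the work surface. World frame = base frame: x ahead of the robot, y to its left, z up, the work surface at z = 0. Lengths are in m, angles in rad, forces in N, time in s.
With the tool pointing down it reaches from about 0.325 to 0.75 m from the base axis. Payload 7.6 kg.
Tool frame: the origin (TCP) lies between the finger pads; the fingertips stand 22 mm ahead of it and the grasp point (between the pads) lies 3 mm ahead of it; z points along the fingers, y is the line along which they close (so a half turn about z gives the same grasp; the last joint's range is limited). The gripper opens to 85 mm and grips with 20 to 120 N. Pads are 22 mm wide; open, the fingers measure 114 mm over their backs; the gripper's body (76 mm by 85 mm) begins 54 mm behind the grasp point. The pads swing forward as they close: fully open they stand 13 mm farther back than shut.
Start: joints at [-1.369, 0.052, 1.401, -0, 1.689, -0.07], TCP at [0.141, -0.506, 0.253] pointing down, gripper open.
Joint ranges: [-2.9, 2.9], [-0.91, 2.17], [0.12, 2.37], [-1.06, 4.2], [0.26, 2.73], [-2.93, 2.93]. Speed limits (rad/s): [2.57, 2.57, 3.01, 3.14, 3.14, 3.14].

## Interface

Orientations are given as [roll, pitch, yaw] about the fixed x, y, z axes, in that order (R = Rz(yaw) Ry(pitch) Rx(roll)).
In Python, from rig import env gives the robot as it stands.
- The arm moves only by the tool steer_hand, called after "Call:" as a command line: name --argument value ..., lists and objects as JSON in quotes. Schema: {"type":"object","properties":{"motion":{"type":"array","items":{"type":"array","prefixItems":[{"type":"array","items":{"type":"number"},"minItems":3,"maxItems":3},{"type":"array","items":{"type":"number"},"minItems":3,"maxItems":3}],"minItems":2,"maxItems":2},"minItems":1,"maxItems":5},"aperture":{"type":"number"},"grip_n":{"type":"number"},"only":{"type":"string"},"quiet":{"type":"boolean"},"lines":{"type":"string"}},"required":["motion"],"additionalProperties":false}. motion is a list of rows, 1 to 5 of them, each written [[dx, dy, dz], [rx, ry, rz]]: dx, dy, dz in shares of the most that a row can go, 1 being 50 mm, then a rotation vector rx, ry, rz in units of 0.2 rad; each row shifts and turns the commanded pose from where the row before left it, along the tool's axes as they then stand; what a row does not reach is not made up. A row lasts 1/10 s, in which the tool goes at most 0.05 m and 0.15 rad, less where a joint would pass 70% of its speed; a pose out of reach is approached as far as the arm can. aperture is the finger opening in m, set as the call begins (left out keeps the last). The fingers move at their own pace and stop on an object; grip_n is the grip in N (left out, the last holds). Time passes only in rows, so rows that do not move let the fingers close. The tool returns the time, the measured TCP pose, the force, the opening and the grip force at its end. only (a regular expression) keeps the lines of the reply that match it, lines (a string "A,B") keeps lines A to B, and quiet returns only ok. Input that does not fit is refused with a message, and nothing moves.
- env.get_state(): the state, without advancing time (a new reading comes with each control period).
- env.read_camera(name): name is "side" or "top"; returns the picture (480x640x3 uint8, red, green, blue); there is no depth.
- env.calibration(name): a dict with "fx", "fy", "cx", "cy" (pixels), "R" (3x3) and "t" (3): a world point X has camera coordinates R X + t. Camera axes: x right, y down, z forward; pixel columns grow to the right and rows downward; lengths in m; the calibration is good to about 2 mm. A picture is of the moment at which its call begins. calibration takes no time and is no camera call.
- env.close_job(): hands the job in; it is judged then, once.
The state is a dict: "time_s": time; "joint_positions": joint angles; "dq": joint speeds; "joint_efforts": joint torques, N m; "tool_pos": TCP position; "eef_rot": TCP orientation; "ft_force": force on the tool from outside, world axes, zero at the start; "moment": the same for the moment, N m; "grip_width": finger opening in m; "finger_force": force on a finger pad.
Only numpy, scipy, OpenCV 4.12 (cv2) and the standard library are available. Lean on these libraries where they do the work, as an engineer would, in place of code of your own. Each camera call takes 0.05 s, during which the arm holds its last target. There are 200 camera calls.

## Working session

There is one attempt and no reset: what is moved stays moved. The work goes in short steps, Python scripts to look and compute and a tool call to move; the robot and the scene stay as the last step left them, time stands still between calls to the robot, and variables do not carry over. Pictures are saved under pics/ and viewed, at most 10 in all, crops included, and the job is handed in when it is done.

```bash
ls; mkdir -p pics; python3 - <<'E'
from rig import env
import cv2
for n in("top","side"):
    cv2.imwrite(f"pics/{n}0.png",env.read_camera(n)[:,:,::-1])
    c=env.calibration(n);print(n,c)
s=env.get_state();print(s)
E
```

```text
pics
rig.py
top {'fx': 543.3023056846155, 'fy': 543.3023056846155, 'cx': 321.2883364973429, 'cy': 242.7620885471416, 'R': array([[-0.00845374, -0.99968219,  0.0237498 ],
       [-0.99839094,  0.00710626, -0.0562587 ],
       [ 0.05607205, -0.02418718, -0.99813371]]), 't': array([-0.01943541,  0.61441633,  1.37551453])}
side {'fx': 473.34020243300904, 'fy': 473.34020243300904, 'cx': 314.0869472555016, 'cy': 239.1696673784345, 'R': array([[ 0.97240689, -0.23319568,  0.00667962],
       [-0.17086145, -0.73138918, -0.66020923],
       [ 0.15884334,  0.64085072, -0.75105203]]), 't': array([-0.58449891,  0.15354392,  1.12576573])}
{'time_s': 0.1, 'joint_positions': array([-1.36923991e+00,  5.27855490e-02,  1.40159206e+00,  2.24144868e-05,
        1.68858503e+00, -7.02731464e-02]), 'dq': array([ 0.00082002, -0.00327628, -0.00496725,  0.00021182,  0.00081972,
        0.00013069]), 'joint_efforts': array([ 1.13933605e-03, -3.82581925e+01, -3.60985851e+01, -2.42457685e-05,
        4.71357547e-03, -2.06429689e-05]), 'tool_pos': array([ 0.14095591, -0.50549182,  0.25256618]), 'eef_rot': array([-3.14022760e+00, -1.18402337e-04,  2.71832100e-01]), 'ft_force': array([0.21868956, 0.85921921, 0.39173513]), 'moment': array([0.03210207, 0.01809049, 0.06185844]), 'finger_force': 0.0, 'grip_width': 0.0857849228776599}
```

View pics/top0.png

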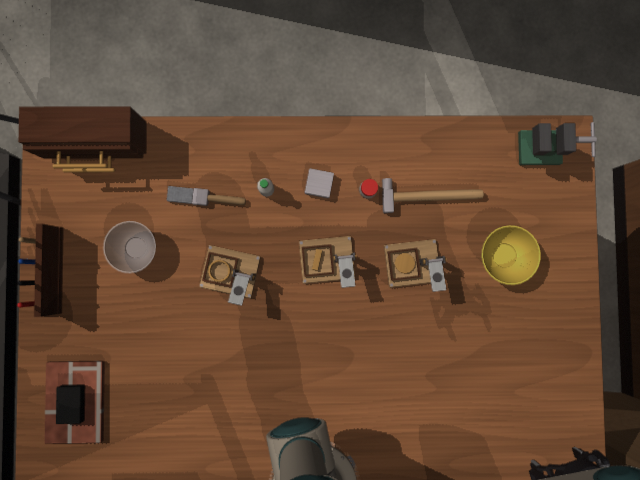

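View pics/side0.png

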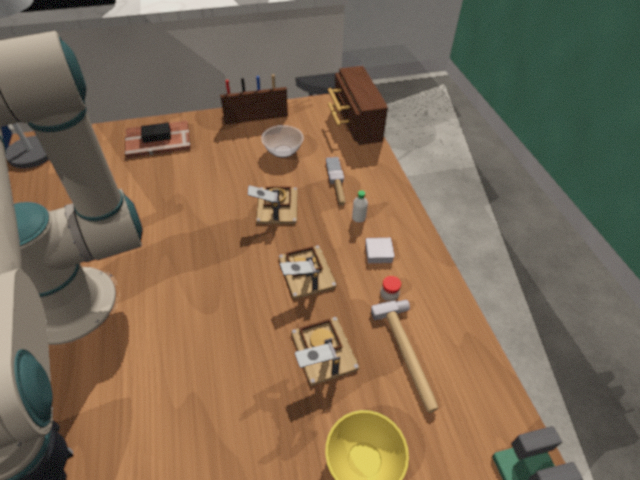

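The top view shows the ring in the left-hand tray (about 220,271), with the flag's disc at about (238,291). The ingot is at (319,260) and the solid disc at (404,263). In the side view that board is at about (277,204). I'll enlarge both views to measure it.

```bash
python3 - <<'E'
import cv2,numpy as np
a=cv2.imread("pics/top0.png")[235:315,190:275];b=cv2.imread("pics/side0.png")[175:235,235:310]
a=cv2.resize(a,None,fx=7,fy=7,interpolation=cv2.INTER_CUBIC);b=cv2.resize(b,None,fx=8,fy=8,interpolation=cv2.INTER_CUBIC)
cv2.imwrite("pics/ca.png",a);cv2.imwrite("pics/cb.png",b)
E
```

```text
(no output)
```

View pics/ca.png

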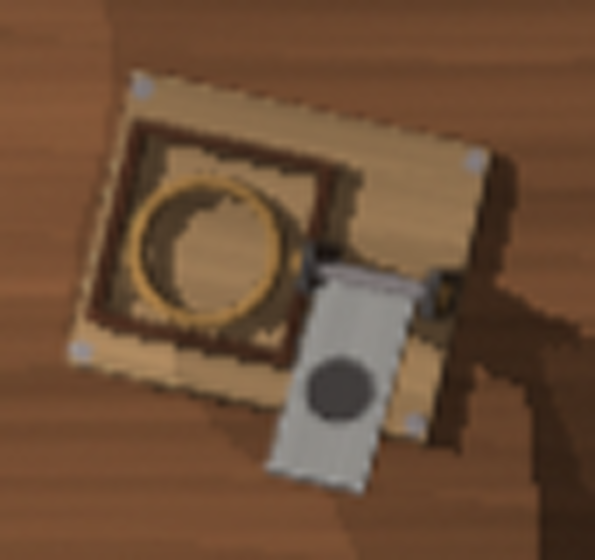

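View pics/cb.png

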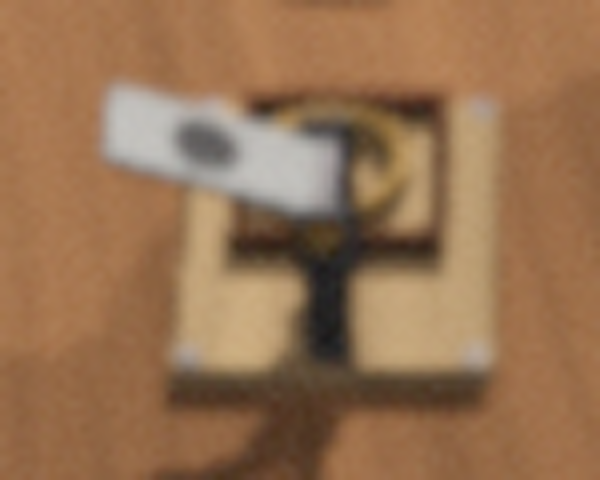

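The crop confirms the open ring. In crop pixels the board corners are (135,72), (490,152), (425,440) and (68,360), the cheeks are at (318,262) and (443,292), and the flag's free end runs from (267,468) to (363,492). In the side crop the free end runs from (112,85) to (103,158).

```bash
cat >h.py <<'E'
import numpy as np
from rig import env
def ray(n,u,v):
    c=env.calibration(n);R=c["R"];o=-R.T@c["t"];d=R.T@np.array([(u-c["cx"])/c["fx"],(v-c["cy"])/c["fy"],1]);return o,d/np.linalg.norm(d)
def plane(n,p,z):
    o,d=ray(n,*p);return o+d*(z-o[2])/d[2]
def tri(p,q):
    o,d=ray("top",*p);a,e=ray("side",*q)
    s=np.linalg.lstsq(np.c_[d,-e],a-o,rcond=None)[0];P=o+s[0]*d;Q=a+s[1]*e
    return (P+Q)/2,np.linalg.norm(P-Q)
E
python3 - <<'E'
from h import *
np.set_printoptions(precision=4,suppress=True)
T=lambda x,y:(190+(x+.5)/7-.5,235+(y+.5)/7-.5)
S=lambda x,y:(235+(x+.5)/8-.5,175+(y+.5)/8-.5)
c=np.array([plane("top",T(*p),.012) for p in[(135,72),(490,152),(425,440),(68,360)]])
for i in range(4):print(c[i],np.linalg.norm(c[i]-c[i-1]))
m=c.mean(0);v=c[0]+c[3]-c[1]-c[2];yaw=np.arctan2(-v[0],v[1]);
w=c[0]+c[1]-c[2]-c[3];print("centre",m,"yaws",yaw,np.arctan2(w[1],w[0]))
ch=[plane("top",T(*p),.084) for p in[(318,262),(443,292)]];print("cheeks",ch,(ch[0]+ch[1])/2)
ring=plane("top",T(205,250),.024);print("ring",ring)
X=np.array([np.cos(yaw),np.sin(yaw)]);Y=np.array([-X[1],X[0]])
h=((ch[0]+ch[1])/2)[:2]
print("hinge in board",(h-m[:2])@X,(h-m[:2])@Y)
t=[tri(T(267,468),S(112,85)),tri(T(363,492),S(103,158))];print(t)
for f in t:print("tip rel hinge",(f[0][:2]-h)@X,(f[0][:2]-h)@Y)
f=(t[0][0]+t[1][0])/2;print(f,"angle",np.arctan2(f[2]-.075,-(f[:2]-h)@X))
E
```

```text
[0.6112 0.2637 0.012 ] 0.1075558817446448
[0.581  0.1342 0.012 ] 0.1329962155459457
[0.4761 0.1581 0.012 ] 0.10750801501424058
[0.5064 0.2877 0.012 ] 0.13308829172541
centre [0.5437 0.2109 0.012 ] yaws -0.2294620033378809 -0.22419194055171984
cheeks [array([0.541 , 0.1873, 0.084 ]), array([0.5302, 0.1441, 0.084 ])] [0.5356 0.1657 0.084 ]
ring [0.5459 0.2361 0.024 ]
hinge in board 0.0024374464070523382 -0.045852961472678255
[(array([0.4708, 0.202 , 0.1033]), np.float64(0.0005439237151084339)), (array([0.4626, 0.1696, 0.1017]), np.float64(0.00018186162229698888))]
tip rel hinge -0.07136727451881009 0.02059243077954365
tip rel hinge -0.07195510882835077 -0.012825981634226352
[0.4667 0.1858 0.1025] angle 0.3667398467726838
```

The manual's scale: shifts go in shares of 50 mm and turns go in units of 0.2 rad. Converting my numbers, 0.035 m is 0.7, -0.03 m is -0.6.

Call:
steer_hand --motion '[[[0.7,-0.6,0],[0,0,0]],[[0.7,-0.6,0],[0,0,0]],[[0.7,-0.6,0],[0,0,0]],[[0.7,-0.6,0],[0,0,0]],[[0.7,-0.6,0],[0,0,0]]]' --aperture 0

```text
time_s: 0.6
tool_pos: [0.2698, -0.3125, 0.253]
eef_rot: [-3.141, 0.0, 0.271]
ft_force: [0.6, -0.2, -0.4]
grip_width: 0.0125
finger_force: 0.0
```

Call:
steer_hand --motion '[[[0.7,-0.6,0],[0,0,0]],[[0.7,-0.6,0],[0,0,0]],[[0.7,-0.6,0],[0,0,0]],[[0.7,-0.6,0],[0,0,0]],[[0.7,-0.6,0],[0,0,0]]]'

```text
time_s: 1.1
tool_pos: [0.3981, -0.1209, 0.2531]
eef_rot: [3.141, 0.0, 0.272]
ft_force: [0.7, -1.9, 0.5]
grip_width: -0.0
finger_force: 0.0
```

Call:
steer_hand --motion '[[[0.7,-0.6,0],[0,0,0.625]],[[0.7,-0.6,0],[0,0,0.625]],[[0,0,0],[0,0,0.625]],[[0,0,0],[0,0,0.625]],[[0,0,0],[0,0,0]]]'

```text
time_s: 1.6
tool_pos: [0.4521, -0.051, 0.2528]
eef_rot: [3.141, 0.001, -0.223]
ft_force: [-0.3, -0.3, 0.1]
grip_width: -0.0001
finger_force: 0.0
```

Call:
steer_hand --motion '[[[-0.36,-0.92,0],[0,0,0]],[[-0.36,-0.92,0],[0,0,0]],[[-0.36,-0.92,0],[0,0,0]],[[-0.36,-0.92,0],[0,0,0]],[[-0.36,-0.92,0],[0,0,0]]]'

```text
time_s: 2.1
tool_pos: [0.4144, 0.1942, 0.2534]
eef_rot: [-3.141, -0.001, -0.219]
ft_force: [1.0, 0.1, 0.3]
grip_width: -0.0001
finger_force: 0.0
```

Call:
steer_hand --motion '[[[0,0,0],[0,0.7,0]],[[0,0,0],[0,0.7,0]],[[0,0,0],[0,0.7,0]],[[0,0,0],[0,0.7,0]],[[0,0,0],[0,0.7,0]]]'

```text
time_s: 2.6
tool_pos: [0.4151, 0.1927, 0.254]
eef_rot: [3.14, -0.706, -0.218]
ft_force: [-0.2, -1.1, 0.2]
grip_width: -0.0001
finger_force: 0.0
```

Call:
steer_hand --motion '[[[0,0,0],[0,0,0]]]'

```text
time_s: 2.7
tool_pos: [0.4132, 0.1927, 0.2508]
eef_rot: [3.135, -0.699, -0.214]
ft_force: [0.3, -0.2, -1.0]
grip_width: 0.0
finger_force: 0.0
```

```bash
python3 -c "
from rig import env;print(env.get_state()['joint_positions'])"
```

```text
[ 0.6318372  -0.4845144   1.9830347  -0.54903476  1.19615387  2.50554379]
```

Scaled: 0.03 m is 0.6, -0.022 m is -0.44.

Call:
steer_hand --motion '[[[-0.44,-0.02,0.6],[0,0,0]],[[-0.44,-0.02,0.6],[0,0,0]],[[-0.44,-0.02,0.6],[0,0,0]]]'

```text
time_s: 3.0
tool_pos: [0.4237, 0.1938, 0.1415]
eef_rot: [3.141, -0.698, -0.222]
ft_force: [0.0, 0.4, 0.7]
grip_width: -0.0
finger_force: 0.0
```

Call:
steer_hand --motion '[[[-0.44,0,0.52],[0,0,0]],[[-0.44,0,0.52],[0,0,0]],[[0,0,0],[0,0,0]]]'

```text
time_s: 3.3
tool_pos: [0.4212, 0.1918, 0.0692]
eef_rot: [3.131, -0.692, -0.217]
ft_force: [0.0, -0.9, -0.8]
grip_width: 0.0001
finger_force: 0.0
```

```bash
python3 - <<'E'
from rig import env
import cv2
print(env.get_state()['joint_positions'])
a=env.read_camera("top")[225:325,180:290,::-1];b=env.read_camera("side")[150:240,210:310,::-1]
f=lambda i:cv2.resize(i,(400,400*i.shape[0]//i.shape[1]),interpolation=cv2.INTER_CUBIC)
a,b=f(a),f(b);h=min(len(a),len(b));cv2.imwrite("pics/p1.png",cv2.hconcat([a[:h],b[:h]]))
E
```

```text
[ 0.61618086 -0.21461704  2.16621445 -0.7090307   0.82715165  2.80387893]
```

View pics/p1.png

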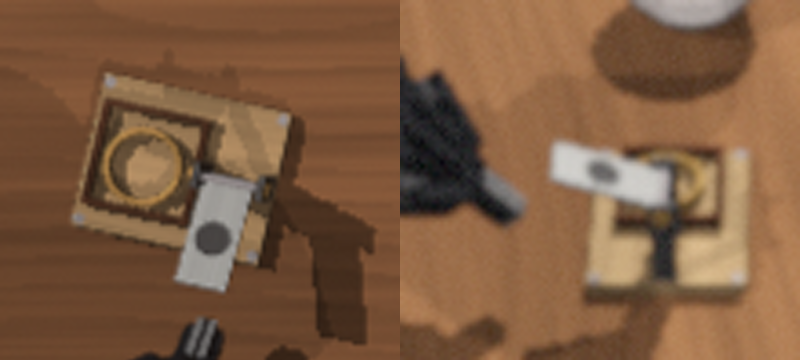

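The fingertips are in line with the flag, and in the side half (about 520,205) they sit below and outside its free end (about 553,165). The ring hasn't moved. Next I move in under the flag.

Scaled: 0.01 m is 0.2, -0.003 m is -0.06.

Call:
steer_hand --motion '[[[0.24,-0.06,0],[0,0,0]],[[0.24,0,0],[0,0,0]],[[0.2,0,0],[0,0,0]],[[0.12,0,0],[0,0,0]],[[0,0,0],[0,0,0]]]'

```text
time_s: 3.9
tool_pos: [0.4545, 0.1904, 0.1014]
eef_rot: [-3.139, -0.702, -0.224]
ft_force: [-0.5, -0.6, 0.8]
grip_width: 0.0
finger_force: 0.0
```

```bash
cat >n.py <<'E'
# next moves: args a0 a1 (flag angles) at held tilt; gives tool-axis deltas for TCP from where it is to arc points
from h import *;import sys
def go(angs,r=.058,corner=.011,hx=.535,hy=.1675):
    s=env.get_state();p=s["tool_pos"];th=-s["eef_rot"][1];X=np.array([.974,-.225])
    c,k=np.cos(th),np.sin(th);tx=np.array([c,k]);tz=np.array([k,-c])
    q=np.array([(p[:2]-[hx,hy])@X,p[2]])
    Pc=q+.022*tz+corner*tx;e=Pc-[0,.075]
    print("tilt",th.round(3),"corner",Pc.round(4),"r",np.hypot(*e).round(4),"a",np.arctan2(e[1],-e[0]).round(3),"offY",((p[:2]-[hx,hy])@[.225,.974]).round(4))
    for a in angs:
        T=np.array([-r*np.cos(a),.075+r*np.sin(a)])+.002*np.array([-np.sin(a),-np.cos(a)])
        d=T-Pc;print(a,"dx %.4f dz %.4f"%(d@tx,d@tz));Pc=T
if __name__=="__main__":go([float(v) for v in sys.argv[1:]])
E
```

Call:
steer_hand --motion '[[[0.14,0,-0.024],[0,0,0]],[[0.14,0,-0.024],[0,0,0]],[[0.14,0,-0.024],[0,0,0]],[[0.14,0,-0.024],[0,0,0]],[[0.12,0,-0.024],[0,0,0]]]'

```text
time_s: 4.4
tool_pos: [0.4755, 0.1853, 0.1266]
eef_rot: [3.142, -0.7, -0.222]
ft_force: [-0.3, 0.4, -1.5]
grip_width: 0.0
finger_force: 0.5
```

```bash
python3 n.py 1.2 1.5 1.8 2.1 2.4
```

```text
tilt 0.7 corner [-0.0394  0.1169] r 0.0575 a 0.816 offY 0.0039
1.2 dx 0.0200 dz 0.0019
1.5 dx 0.0157 dz 0.0075
1.8 dx 0.0128 dz 0.0118
2.1 dx 0.0087 dz 0.0150
2.4 dx 0.0039 dz 0.0169
```

Scaled: 0.005 m is 0.1, 0.0005 m is 0.01.

Call:
steer_hand --motion '[[[0.1,0,0.01],[0,0,0]],[[0.1,0,0.01],[0,0,0]],[[0.1,0,0.01],[0,0,0]],[[0.1,0,0.01],[0,0,0]]]'

```text
time_s: 4.8
tool_pos: [0.4914, 0.1816, 0.1374]
eef_rot: [3.141, -0.7, -0.222]
ft_force: [-0.8, 0.4, -0.9]
grip_width: -0.0001
finger_force: 0.5
```

Call:
steer_hand --motion '[[[0.1,0,0.05],[0,0,0]],[[0.1,0,0.05],[0,0,0]],[[0.1,0,0.05],[0,0,0]],[[0,0,0],[0,0,0]]]'

```text
time_s: 5.2
tool_pos: [0.5077, 0.1779, 0.1416]
eef_rot: [-3.141, -0.7, -0.223]
ft_force: [-0.0, 0.6, -0.8]
grip_width: -0.0003
finger_force: 0.0
```

```bash
python3 n.py 1.8 2.1 2.4 && python3 - <<'E'
from rig import env
import cv2
a=env.read_camera("top")[225:325,180:290,::-1];b=env.read_camera("side")[150:240,210:310,::-1]
f=lambda i:cv2.resize(i,(400,400*i.shape[0]//i.shape[1]),interpolation=cv2.INTER_CUBIC)
a,b=f(a),f(b);h=min(len(a),len(b));cv2.imwrite("pics/p2.png",cv2.hconcat([a[:h],b[:h]]))
E
```

```text
tilt 0.7 corner [-0.0063  0.1319] r 0.0572 a 1.461 offY 0.004
1.8 dx 0.0134 dz 0.0113
2.1 dx 0.0087 dz 0.0150
2.4 dx 0.0039 dz 0.0169
```

View pics/p2.png

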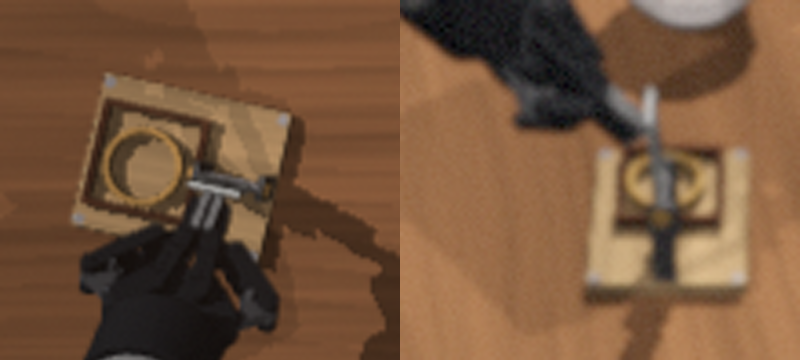

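The flag is now about upright (side half, 650,90 to 660,190), with the fingertips against its near face at about (640,130). I keep following the arc.

Scaled: 0.005 m is 0.1, 0.0045 m is 0.09.

Call:
steer_hand --motion '[[[0.09,0,0.07],[0,0,0]],[[0.09,0,0.08],[0,0,0]],[[0.09,0,0.08],[0,0,0]],[[0.06,0,0.1],[0,0,0]],[[0.06,0,0.1],[0,0,0]]]'

```text
time_s: 5.8
tool_pos: [0.5358, 0.1716, 0.1376]
eef_rot: [-3.141, -0.701, -0.223]
ft_force: [-0.7, 0.3, 0.6]
grip_width: -0.0004
finger_force: 0.4
```

Call:
steer_hand --motion '[[[0.06,0,0.1],[0,0,0]],[[0.03,0,0.11],[0,0,0]],[[0.03,0,0.11],[0,0,0]],[[0.02,0,0.12],[0,0,0]],[[0,0,0],[0,0,0]]]'

```text
time_s: 6.3
tool_pos: [0.5544, 0.1672, 0.1243]
eef_rot: [3.141, -0.699, -0.222]
ft_force: [-0.2, -0.2, -0.3]
grip_width: -0.0001
finger_force: 0.0
```

```bash
python3 n.py 2.4 2.6
```

```text
tilt 0.699 corner [0.0415 0.1146] r 0.0574 a 2.38 offY 0.0041
2.4 dx 0.0006 dz -0.0009
2.6 dx -0.0003 dz 0.0116
```

Scaled: 0.0037 m is 0.074, 0.002 m is 0.04, -0.08 rad is -0.4.

Call:
steer_hand --motion '[[[0.04,0,0.08],[0,-0.4,0]],[[0.04,0,0.074],[0,-0.4,0]],[[0.04,0,0.074],[0,-0.4,0]],[[0.04,0,0.074],[0,-0.4,0]],[[0.04,0,0.074],[0,-0.4,0]]]'

```text
time_s: 6.8
tool_pos: [0.5721, 0.1637, 0.1147]
eef_rot: [-3.141, -0.297, -0.222]
ft_force: [-0.8, -1.0, -0.1]
grip_width: 0.0001
finger_force: 0.3
```

Call:
steer_hand --motion '[[[0.04,0,0.074],[0,-0.4,0]],[[0.04,0,0.074],[0,-0.4,0]],[[0.04,0,0.074],[0,-0.4,0]],[[0.04,0,0.074],[0,-0.3,0]],[[0,0,0],[0,0,0]]]'

```text
time_s: 7.3
tool_pos: [0.5829, 0.1606, 0.1004]
eef_rot: [3.141, 0.001, -0.223]
ft_force: [0.4, 0.7, 0.8]
grip_width: 0.0
finger_force: 0.0
```

```bash
python3 n.py 3.0 3.14 3.17
```

```text
tilt -0.001 corner [0.0591 0.0784] r 0.0592 a 3.084 offY 0.004
3.0 dx -0.0020 dz -0.0068
3.14 dx 0.0009 dz 0.0081
3.17 dx 0.0000 dz 0.0017
```

Scaled: 0.001 m is 0.02.

Call:
steer_hand --motion '[[[0,0,0.02],[0,0,0]],[[0,0,0.02],[0,0,0]],[[0,0,0],[0,0,0]]]'

```text
time_s: 7.6
tool_pos: [0.5817, 0.1614, 0.0993]
eef_rot: [3.142, -0.001, -0.222]
ft_force: [-1.0, 0.4, 0.2]
grip_width: -0.0001
finger_force: 0.0
```

Call:
steer_hand --motion '[[[0,0,0.02],[0,0,0]],[[0,0,0],[0,0,0]]]'

```text
time_s: 7.8
tool_pos: [0.5819, 0.1614, 0.099]
eef_rot: [-3.141, -0.0, -0.222]
ft_force: [-3.8, 0.5, 4.8]
grip_width: -0.0001
finger_force: 2.5
```

Scaled: 0.001 m is 0.02.

Call:
steer_hand --motion '[[[0,0,0.02],[0,0,0]],[[0,0,0],[0,0,0]]]'

```text
time_s: 8.0
tool_pos: [0.5819, 0.1615, 0.0988]
eef_rot: [-3.141, -0.0, -0.222]
ft_force: [-6.1, -0.9, 10.0]
grip_width: 0.0002
finger_force: 5.0
```

Call:
steer_hand --motion '[[[0,0,-0.4],[0,0,0]],[[0,0,-0.8],[0,0,0]],[[0,0,-1],[0,0,0]],[[-0.6,0,-0.8],[0,0,0]],[[0,0,0],[0,0,0]]]'

```text
time_s: 8.5
tool_pos: [0.5532, 0.1691, 0.2553]
eef_rot: [-3.136, -0.011, -0.221]
ft_force: [-0.2, -0.1, 0.3]
grip_width: -0.0001
finger_force: 0.0
```

Call:
steer_hand --motion '[[[-1,0,0],[0,0,0]],[[-1,0,0],[0,0,0]],[[-0.8,0,0],[0,0,0]],[[0,0,0],[0,0,0]]]'

```text
time_s: 8.9
tool_pos: [0.413, 0.1995, 0.2469]
eef_rot: [-3.141, 0.0, -0.219]
ft_force: [0.5, 0.4, 0.7]
grip_width: 0.0002
finger_force: 0.0
```

```bash
python3 - <<'E'
from rig import env
import cv2
A=env.read_camera("top")[:,:,::-1];B=env.read_camera("side")[:,:,::-1]
a=A[225:325,180:290];b=B[150:240,210:310]
f=lambda i,w:cv2.resize(i,(w,w*i.shape[0]//i.shape[1]),interpolation=cv2.INTER_CUBIC)
a,b=f(a,400),f(b,400);h=min(len(a),len(b))
w=cv2.hconcat([f(A[100:320],400),f(B,400)[:137]]) if False else f(A[100:320,90:590],800)[:230]
cv2.imwrite("pics/p3.png",cv2.vconcat([cv2.hconcat([a[:h],b[:h]]),w]))
E
```

```text
(no output)
```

View pics/p3.png

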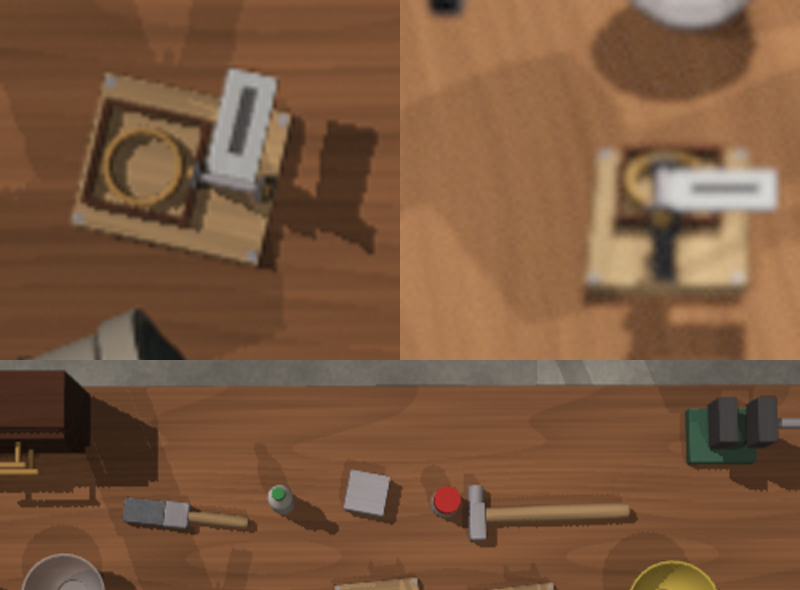

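The flag lies level on the far side with its bar face up (about 242,120 in the top half; 715,188 in the side half). The ring is still in its tray, nothing else has moved, and the arm is clear.

```bash
python3 -c "
from rig import env;print(env.close_job())"
```

```text
the job is handed in; nothing more can be done
None
```

The flag on the bangle's board was pushed steadily right over and lies flat against its far stop, bar-marked face up; the bangle is still in its tray, I moved nothing else, the arm is clear, and the job was handed in at about 9 s.

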